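# Uncouple a cart hitch on its bench stand and hold the tongue up

### The job

Uncouple the cart hitch on the bench stand so that the ball can be inspected. Slide the keeper carriage along its crosswise rail to its end stop, clear of the coupler's front lip; then take the latch by its black handle, pull it sideways as far as it goes against its spring while the tongue still sits on the ball, and lift the tongue by that handle until the whole socket is above the top of the ball. Finish while still holding the latch handle with the tongue raised and at rest, and do not disturb the tin, the little weight or the small carton standing beside the stand.

Things in the scene. Friction and masses are not known exactly. Their poses are not given: they have to be found in the camera images.
- stand: fixed grey hitch stand; base plate 255 x 140 x 12 mm, 170 mm wide cross piece at its front. Origin at the underside, z up; +x runs along the tongue from the ball end (near the robot) to the rear hinge, +y to the left seen from there. The ball's axis is at x -70, y 0 mm, the keeper's rail along y at x -150 mm. A large monitor stands to its left and leans over the table: keep the arm clear of it.
- keeper_slide (a joint): position of the keeper carriage on its rail, m: 0 = its finger is centred over the coupler's front lip, grows as the carriage goes to the stand's -y, 0.060 = against its end stop. It stays where it is left; about 2 N of friction. It starts within 12 mm of 0. Its 24 mm wide finger lies 4 mm above the 40 mm wide lip and blocks the lift until the carriage is past about 0.034.
- keeper_grip (a point): the place to grip on the keeper carriage's black upright handle, on its centre line, 124 mm above the table. The handle is a tab 12 mm thick along the stand's y, 24 mm wide along x; it stands 43 mm tall, from 97 to 140 mm above the table, on the 24 mm wide aluminium keeper finger.
- latch_slide (a joint): position of the spring latch on the coupler, m: 0 = sprung home (jaw under the ball's shoulder, tongue locked down), grows as it is pulled to the stand's +y, 0.020 = end of travel. A spring returns it: 4.5 N at 0, 9.5 N at 0.020. From about 0.010 on the jaw is clear of the ball and the tongue can rise; under 0.007 it is locked.
- latch: the latch, an aluminium C-shaped slide on top of the coupler socket with a black upright handle: top plate 30 x 66 mm, its side arm hangs down at the left (+y) of the socket, its jaw reaches in under the ball. Carried by the tongue, so lifting the handle lifts the tongue. Origin on the socket's axis at the plate's underside, axes as the stand's when the tongue is down.
- latch_grip (a point): the place to grip on the latch's black handle, on its centre line, 140 mm above the table when the tongue is down (36 mm above latch's origin). The handle is a tab 12 mm thick along the stand's y, 24 mm wide along x; it reaches from 110 to 158 mm above the table. It is the black handle nearer the hinge; the keeper's is 80 mm in front of it, towards the robot.
- tongue_hinge (a joint): angle of the tongue about its rear hinge, rad: 0 = coupled, socket down over the ball; grows as the ball end rises, stop at 0.7. At 0.22 the socket's lower rim is level with the top of the ball. The tongue with the latch weighs about 0.53 kg (may vary) and falls back when let go.
- tongue_pivot (a point): middle of the tongue's rear hinge pin, 75 mm above the table; the pin lies along the stand's y. With the tongue down, latch_grip lies 170 mm in front of it (stand's -x) and 65 mm above it, and goes round it in an arc when the tongue is lifted, tilting with the tongue.
- ball_top (a point): top of the steel ball (50 mm diameter), 95 mm above the table, inside the socket at the start. The socket is a steel cup, 72 mm across, open downwards, its lower rim 58 mm above the table when coupled.
- grease_tin: round flat tin, 69 mm across, 27 mm high, at the left of the stand; origin under its centre. Leave it alone.
- weight: small brass check weight with a knob, 20 mm across, 41 mm high, standing at the right of the stand; origin under its centre. Leave it alone.
- carton: small folding carton, 50 x 70 x 32 mm, at the left of the stand; origin under its centre. Leave it alone.

How it is judged:
On the way, in this order (a step that is already met when the one before it is completed fails the run):
1. the keeper carriage is at its end stop, the tongue still down (value of joint keeper_slide above 0.055 m and value of joint tongue_hinge below 0.05 rad), for 0.2 s.
2. the latch is pulled out against its spring by the gripper while the tongue still sits on the ball (value of joint latch_slide above 0.008 m and value of joint tongue_hinge below 0.05 rad and contact force between the fingers and latch above 1 N), for 0.2 s.
At the end, for the whole second after the job is handed in: The tongue is raised by at least 0.23 rad (socket rim above the top of the ball) and still (under 0.08 rad/s), the fingers hold the latch handle (over 2 N), the keeper carriage is within 10 mm of its end stop, and tin, weight and carton stand within 20 mm of where they were (value of joint tongue_hinge above 0.23 rad and velocity of joint tongue_hinge between -0.08 and 0.08 rad/s and contact force between the fingers and latch above 2 N and value of joint keeper_slide above 0.05 m and distance of each of grease_tin, weight, carton from where it was at the start of the episode below 0.02 m); the arm keeps its last pose, push and grip.
It fails at once if a bystander (tin, weight, carton) is pushed more than 20 mm (distance of any of grease_tin, weight, carton from where it was at the start of the episode above 0.02 m).
It also fails if it takes over 48 s, if anything falls off the work surface, if the arm or the gripper's body presses on something with over 40 N, if the wrist force passes 120 N, or if a joint passes its speed limit or range.

### The arm

A 6-joint arm with a two-finger parallel gripper is mounted at the origin on a cart in front of the work surface, level with it; the furniture and walls round the work are solid. World frame = base frame: x ahead of the robot, y to its left, z up, the work surface at z = 0. Lengths are in m, angles in rad, forces in N, time in s.
With the tool pointing down it reaches from about 0.35 to 0.85 m from the base axis. Payload 8.1 kg.
Tool frame: the origin (TCP) lies at the very end of the fingers, on their centre line; the grasp point (between the pads) lies 19 mm behind it; z points along the fingers, y is the direction in which the jaws open and shut (so a half turn about z gives the same grasp; the last joint's range is limited). The gripper opens to 93 mm and grips with 3 to 60 N. Pads are 15 mm wide; open, the fingers measure 128 mm over their backs; the gripper's body (75 mm by 188 mm) begins 65 mm behind the grasp point.
Start: joints at [1.226, 0.13, 1.488, -0, 1.523, -0.085], TCP at [0.154, 0.58, 0.193] pointing down, gripper open.
Joint ranges: [-2.96, 2.96], [-0.89, 2.26], [0.02, 2.5], [-1.34, 4.48], [0, 2.73], [-2.66, 2.66]. Speed limits (rad/s): [2.39, 2.39, 2.79, 3.14, 3.14, 3.14].

### API

Orientations are given as a rotation vector (axis times angle).
In Python, from plant import read_state, read_camera, close_job gives the robot as it stands.
- The arm moves only by the tool jog_arm, never from a script. Its argument "motion" is one flat list of numbers, 7 for each row, row after row: the opening, from 0 (shut) to 1 (fully open), then the shift along the tool's x, y, z scaled (see below), then the turn, a rotation vector about the tool's x, y, z scaled (see below). A call has 1 to 8 rows; each row is the pose to reach, as a shift and turn from the pose measured when the call began, along the tool's axes at that moment; what a row does not reach only later rows make up. The controller multiplies each number of a shift by 0.5 m and each number of a turn by 90 degrees. A row lasts 1/10 s, in which the tool goes at most 50 mm and 8.59 degrees, less where a joint would pass 70% of its speed; a pose out of reach is approached as far as the arm can. A call with a number of a shift or a turn outside -1 to 1 is refused whole. A call with a gripper value outside its range is refused whole. The fingers move at their own pace and stop on an object; "grip_force" is the grip in N (left out, the last holds). Time passes only in rows, so rows that repeat a pose let the fingers close. It gives the time, the measured TCP pose, the force and the opening at its end, in the units of the state.
- read_state(): the state, without advancing time (a new reading comes with each control period).
- read_camera(name): name is "side" or "top" or "wrist"; returns a dict with "frame" (400x640x3 uint8, red, green, blue), "vertical_fov" (degrees; the focal length in pixels is half the picture's height over the tangent of half this angle, whatever the lens; pixels are square), "cx", "cy" (the principal point, pixels), "world_from_camera" (4x4, takes a point from camera to world coordinates); the wrist camera has in their place "hand_eye" (4x4, takes a point from camera to tool coordinates, whose origin is the TCP and whose axes are the flange's). Camera axes: x right, y down, z forward; pixel columns grow to the right and rows downward; lengths in m; the calibration is good to about 2 mm. The wrist camera is an equidistant fisheye: a pixel r from the principal point sees the ray r / f radians off the axis. A picture is of the moment at which its call begins: read the wrist's pose just before it. There is no depth.
- close_job(): hands the job in, once; it reports no verdict.
The state is a dict: "t": time; "q": joint angles; "dq": joint speeds; "joint_torque": joint torques, N m; "tool_pos": TCP position; "orientation": TCP orientation; "force": force on the tool from outside, world axes, zero at the start; "wrist_torque": the same for the moment, N m; "opening": finger opening in m.
Only numpy, scipy, OpenCV 4.12 (cv2) and the standard library are available. Lean on these libraries where they do the work, as an engineer would, in place of code of your own. Each camera call takes 0.05 s, during which the arm holds its last target.

## Working session

There is one attempt and no reset: what is moved stays moved. The work goes in short steps, Python scripts to look and compute and a tool call to move; the robot and the scene stay as the last step left them, time stands still between calls to the robot, and variables do not carry over. Pictures are saved under pics/ and viewed, and the job is handed in when it is done.

Besides the shell and the picture viewer there is one more tool, called as a command line: name --argument value ..., lists and objects as JSON in quotes. jog_arm: Moves the arm, as the interface text tells. Its arguments: {"type":"object","properties":{"motion":{"type":"array","items":{"type":"number"}},"grip_force":{"type":"number"}},"required":["motion"]}

```bash
mkdir -p pics; ls
cat > h.py <<'E'
import numpy as np, cv2
from scipy.spatial.transform import Rotation as R
from plant import read_state, read_camera, close_job
def snap(n,tag):
    s=read_state(); c=read_camera(n); cv2.imwrite(f'pics/{tag}.png',c['frame'][:,:,::-1]); return s,c
def ray(c,u,v):
    f=200/np.tan(np.radians(c['vertical_fov'])/2)
    T=np.array(c['world_from_camera']); d=T[:3,:3]@np.array([(u-c['cx'])/f,(v-c['cy'])/f,1]); return T[:3,3],d
def plane(c,u,v,z):
    o,d=ray(c,u,v); return o+d*(z-o[2])/d[2]
def proj(c,p):
    f=200/np.tan(np.radians(c['vertical_fov'])/2)
    q=np.linalg.inv(np.array(c['world_from_camera']))@np.r_[p,1]; return c['cx']+f*q[0]/q[2],c['cy']+f*q[1]/q[2]
def tri(c1,a,c2,b):
    o1,d1=ray(c1,*a);o2,d2=ray(c2,*b)
    t=np.linalg.lstsq(np.c_[d1,-d2],o2-o1,rcond=None)[0]
    p,q=o1+t[0]*d1,o2+t[1]*d2
    return (p+q)/2,np.linalg.norm(p-q)
E
python3 - <<'E'
from h import *
import pickle
D={}
for n in ['top','side','wrist']:
    s,c=snap(n,n+'0'); D[n]=c; print(n,c['vertical_fov'],c['cx'],c['cy'],np.round(c.get('world_from_camera',c.get('hand_eye')),3).tolist())
pickle.dump(D,open('d0.pkl','wb'));print(s)
E
```

```text
pics
top 47.145355416897154 318.7369999463519 197.93205653713142 [[0.027, -0.991, 0.128, 0.501], [-0.999, -0.023, 0.029, -0.094], [-0.026, -0.129, -0.991, 1.033], [0.0, 0.0, 0.0, 1.0]]
side 42.12152650343793 310.74105864561574 207.27282919830552 [[0.229, -0.781, 0.582, 0.049], [-0.973, -0.177, 0.145, -0.21], [-0.01, -0.599, -0.8, 0.891], [0.0, 0.0, 0.0, 1.0]]
wrist 65.70646984690485 319.7194271087913 200.51517111025126 [[0.0, -0.968, -0.252, 0.07], [1.0, 0.0, 0.001, 0.0], [-0.001, -0.252, 0.968, -0.192], [0.0, 0.0, 0.0, 1.0]]
{'t': 0.1, 'q': array([ 1.22558127e+00,  1.31082011e-01,  1.48913581e+00,  3.98912912e-06,
        1.52302940e+00, -8.53920652e-02]), 'dq': array([ 0.00043388, -0.00279204,  0.00031099, -0.00100533,  0.00015638,
       -0.00034394]), 'joint_torque': array([ 7.19851923e-04, -5.61341000e+01, -4.93094623e+01,  7.69186509e-02,
        2.92360398e-02, -9.15264332e-05]), 'tool_pos': array([0.15393066, 0.57934787, 0.19191355]), 'orientation': array([-4.06935845e-01, -3.11476417e+00,  2.53735530e-03]), 'force': array([ 0.42825754, -0.42241862,  0.62635211]), 'wrist_torque': array([-0.01792437, -0.06760605, -0.0066917 ]), 'opening': 0.09296808434909823}
```

View pics/top0.png

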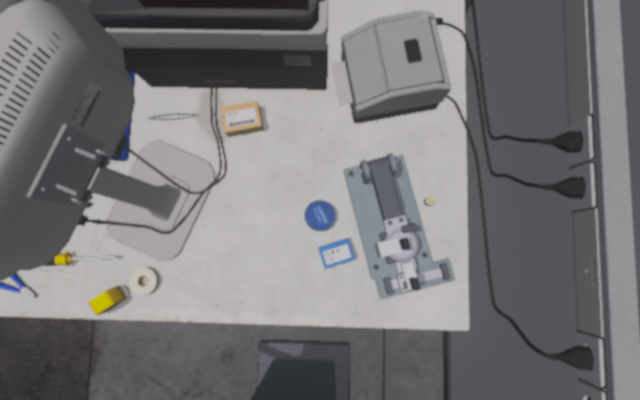

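View pics/side0.png

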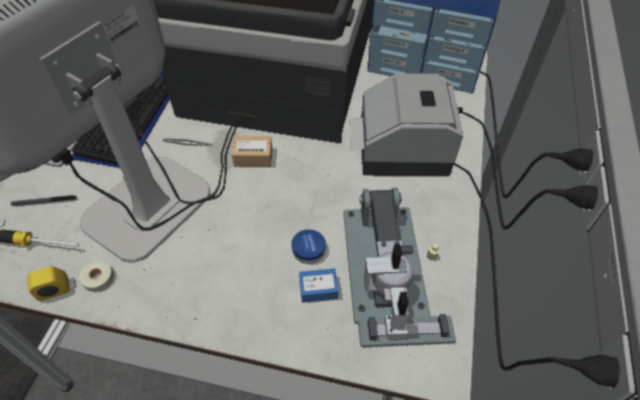

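View pics/wrist0.png

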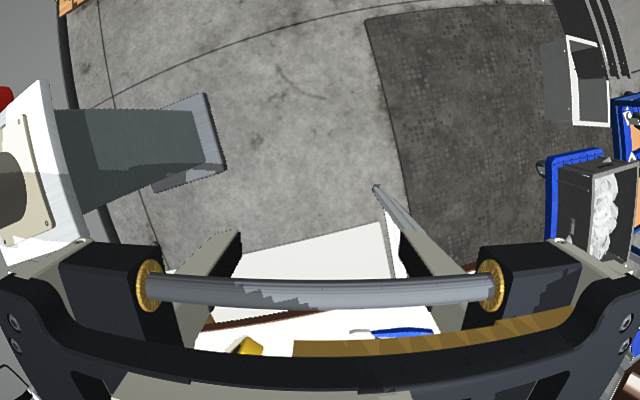

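Run:
```python
from h import *
import pickle
D=pickle.load(open('d0.pkl','rb'))
for n,(x0,y0,x1,y1) in {'top':(330,140,470,310),'side':(335,180,470,350)}.items():
    im=D[n]['frame'][y0:y1,x0:x1,::-1]; k=3.5
    cv2.imwrite(f'pics/{n}z.png',cv2.resize(im,None,fx=k,fy=k,interpolation=cv2.INTER_CUBIC))
c=D['top']
for u,v,z in [(430,201,0.04),(320,215,.027),(337,253,.032),(160,200,0),(0,325,0),(467,328,0),(130,100,.4),(60,270,.4),(330,85,.2),(345,115,.15),(440,100,.15)]: print(u,v,plane(c,u,v,z).round(3))
```

```text
430 201 [ 0.629 -0.307  0.04 ]
320 215 [ 0.594 -0.068  0.027]
337 253 [ 0.512 -0.108  0.032]
160 200 [0.622 0.3   0.   ]
0 325 [0.333 0.64  0.   ]
467 328 [ 0.358 -0.394  0.   ]
130 100 [0.72  0.202 0.4  ]
60 270 [0.474 0.28  0.4  ]
330 85 [ 0.825 -0.085  0.2  ]
345 115 [ 0.783 -0.116  0.15 ]
440 100 [ 0.817 -0.304  0.15 ]
```

View pics/topz.png

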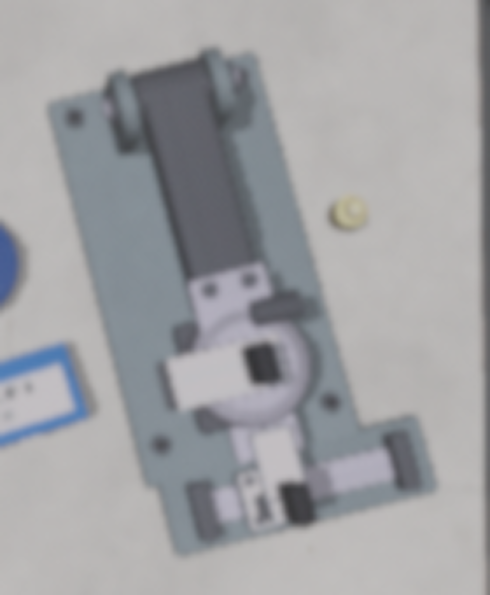

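View pics/sidez.png

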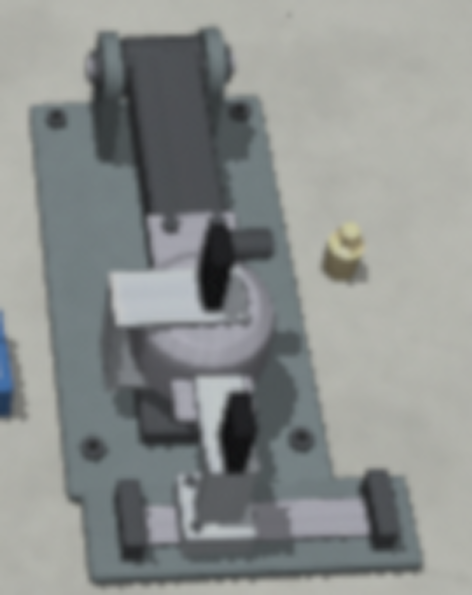

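Run:
```python
from h import *
import pickle
D=pickle.load(open('d0.pkl','rb'))
t,s=D['top'],D['side']
T=lambda u,v:(330+u/3.5,140+v/3.5)
S=lambda u,v:(335+u/3.5,180+v/3.5)
for nm,c,F,pts in [('top',t,T,dict(RL=(48,105),RR=(258,52),FL=(180,556),FR=(438,488))),('side',s,S,dict(RL=(32,105),RR=(262,97),FL=(92,574),FR=(422,560)))]:
    P={k:plane(c,*F(*p),.012)[:2] for k,p in pts.items()}
    for k,p in P.items(): print(nm,k,p.round(4))
    for a,b in [('RL','RR'),('FL','FR')]:
        d=P[a]-P[b]; print(a,b,np.linalg.norm(d).round(4),'yaw(+y)',np.degrees(np.arctan2(-d[0],d[1])).round(2))
    m1=(P['RL']+P['RR'])/2;m2=(P['FL']+P['FR'])/2;d=m1-m2;print('axis',np.degrees(np.arctan2(d[1],d[0])).round(2),np.linalg.norm(d),m1,m2)
# black masks
for nm,c,box in [('top',t,(390,225,430,295)),('side',s,(385,235,415,320))]:
    x0,y0,x1,y1=box; im=c['frame'][y0:y1,x0:x1].max(2)
    m=(im<58).astype(np.uint8); n,l,st,ce=cv2.connectedComponentsWithStats(m)
    for i in range(1,n):
        if st[i][4]>15: print(nm,st[i]+np.array([x0,y0,0,0,0]),ce[i]+[x0,y0])
```

```text
top RL [ 0.6987 -0.119 ]
top RR [ 0.7366 -0.2539]
top FL [ 0.4155 -0.2066]
top FR [ 0.4616 -0.3663]
RL RR 0.1402 yaw(+y) 15.65
FL FR 0.1663 yaw(+y) 16.13
axis 19.72 0.296483894222368 [ 0.71765212 -0.18644127] [ 0.4385503  -0.28646566]
side RL [ 0.696  -0.1206]
side RR [ 0.7325 -0.2545]
side FL [ 0.4137 -0.2063]
side FR [ 0.4584 -0.3675]
RL RR 0.1387 yaw(+y) 15.25
FL FR 0.1672 yaw(+y) 15.5
axis 19.65 0.295389025128763 [ 0.71424923 -0.18756148] [ 0.43606341 -0.28689588]
side [392 244  13  24 173] [396.47976879 255.42774566]
side [398 293  11  22 166] [402.75903614 303.26506024]
side [385 303   7   3  16] [388.1875 304.3125]
```

Run:
```python
from h import *
import pickle
D=pickle.load(open('d0.pkl','rb'))
ims=[]
for n,(x0,y0) in {'top':(390,225),'side':(380,238)}.items():
    im=D[n]['frame'][y0:y0+75,x0:x0+45,::-1].astype(float)
    im=np.clip((im/255)**.6*255,0,255).astype(np.uint8)
    ims.append(cv2.resize(im,None,fx=8,fy=8,interpolation=cv2.INTER_NEAREST))
cv2.imwrite('pics/hz.png',np.hstack(ims))
```

```text
(no output)
```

View pics/hz.png

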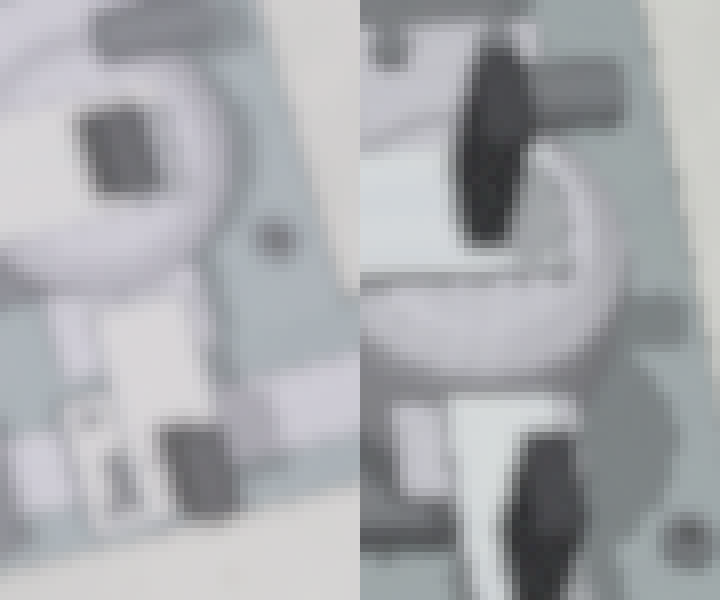

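Run:
```python
from h import *
import pickle
D=pickle.load(open('d0.pkl','rb'))
t,s=D['top'],D['side']
for nm,a,b,z in [('latch',(406.2,243.4),(398.25,249.5),.158),('keeper',(416.2,283.8),(404.5,298.9),.14)]:
    print(nm,tri(t,a,s,b),plane(t,*a,z),plane(s,*b,z))
```

```text
latch (array([ 0.53236682, -0.23805488,  0.15131721]), np.float64(0.0014413131523064733)) [ 0.53199062 -0.23625217  0.158     ] [ 0.52821001 -0.23849567  0.158     ]
keeper (array([ 0.45587655, -0.26110441,  0.12851924]), np.float64(0.0012944860255790062)) [ 0.45633817 -0.25834587  0.14      ] [ 0.44992285 -0.26095663  0.14      ]
```

Run:
```python
from h import *
import pickle
D=pickle.load(open('d0.pkl','rb'))
t,s=D['top'],D['side']
a=cv2.resize(t['frame'][0:300,0:220,::-1],None,fx=1.8,fy=1.8);b=cv2.resize(s['frame'][0:300,0:220,::-1],None,fx=1.8,fy=1.8)
cv2.imwrite('pics/mon.png',np.hstack([a,b]))
```

```text
(no output)
```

View pics/mon.png

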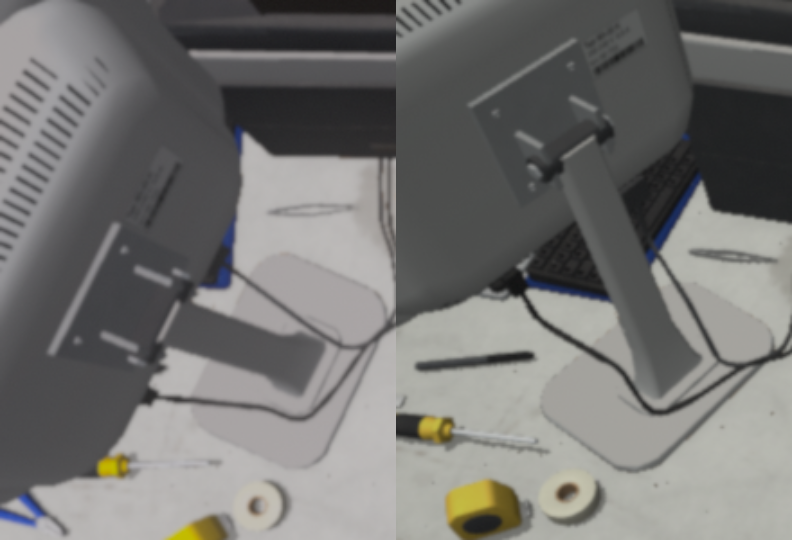

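Run:
```python
from h import *
import pickle
D=pickle.load(open('d0.pkl','rb'))
t,s=D['top'],D['side']
for a,b in [((65.5,123),(99.4,22)),((27.8,196),(41,58)),((82,219),(67,157))]: print(tri(t,a,s,b))
for z in (.3,.4,.5): print(plane(t,30,273,z),plane(t,75,235,z))
```

```text
(array([0.68060038, 0.28724061, 0.41119592]), np.float64(0.0014902985222344097))
(array([0.57483654, 0.32726275, 0.41427386]), np.float64(8.99456302487748e-05))
(array([0.55915577, 0.36389492, 0.20644661]), np.float64(0.0016753313465128806))
[0.4640579  0.38767088 0.3       ] [0.52667509 0.32030629 0.3       ]
[0.46916158 0.32196049 0.4       ] [0.52323661 0.26378569 0.4       ]
[0.47426526 0.2562501  0.5       ] [0.51979813 0.20726509 0.5       ]
```

```bash
cat >> h.py <<'E'
def Rt(psi,tilt=0):
    p=np.radians(psi); x=np.array([np.cos(p),np.sin(p),0]); z=np.array([0,0,-1.]); y=np.cross(z,x)
    return R.from_matrix(np.c_[x,y,z])*R.from_euler('y',tilt)
def rows(wps,g,s=None,dec=3):
    s=s or read_state(); R0=R.from_rotvec(s['orientation']); p0=np.array(s['tool_pos'])
    print('t',s['t'],'p',p0.round(4),'psi',np.degrees(np.arctan2(R0.as_matrix()[1,0],R0.as_matrix()[0,0])).round(2))
    for i,(p,Rw) in enumerate(wps):
        d=R0.inv().apply(np.array(p)-p0)/.5; w=(R0.inv()*Rw).as_rotvec()/(np.pi/2)
        gi=g[i] if hasattr(g,'__len__') else g
        print(', '.join(f'{v:g}' for v in [gi,*d.round(dec),*w.round(dec)]),',')
def polar(r,a,z): return [r*np.cos(np.radians(a)),r*np.sin(np.radians(a)),z]
E
python3 - <<'E'
from h import *
w=[(polar(.6-.055*k,75.1,.193+.015*k),Rt(165.1)) for k in (.8,1.6,2.4,3.2,4)]
w+=[(polar(.38,75.1-6*k,.25),Rt(165.1-8*k)) for k in (1,2,3)]
rows(w,1)
E
```

```text
t 0.15 p [0.154  0.5794 0.192 ] psi 165.11
1, -0, -0.087, -0.026, -0.001, -0, 0 ,
1, -0, -0.175, -0.05, -0.001, -0, 0 ,
1, -0, -0.263, -0.074, -0.001, -0, 0 ,
1, -0, -0.351, -0.097, -0.001, -0, 0 ,
1, -0, -0.439, -0.121, -0.001, -0, 0 ,
1, -0.08, -0.443, -0.115, -0.001, -0, 0.089 ,
1, -0.158, -0.456, -0.115, -0.001, 0, 0.178 ,
1, -0.235, -0.477, -0.115, -0.001, 0, 0.267 ,
```

jog_arm --motion '[1,0,-0.087,-0.026,0,0,0,1,0,-0.175,-0.05,0,0,0,1,0,-0.263,-0.074,0,0,0,1,0,-0.351,-0.097,0,0,0,1,0,-0.439,-0.12,0,0,0,1,-0.08,-0.443,-0.115,0,0,0.089,1,-0.158,-0.456,-0.115,0,0,0.178,1,-0.235,-0.477,-0.115,0,0,0.267]'

```text
t: 0.95
tool_pos: [0.2071, 0.3182, 0.2501]
orientation: [1.053, 2.959, 0.0]
force: [-0.8, 0.5, -0.5]
opening: 0.0931
```

Run:
```python
from h import *
w=[(polar(.38,57.1-6.5*k,.25),Rt(141-8*k)) for k in range(1,9)]
rows(w,1)
```

```text
t 0.95 p [0.2071 0.3182 0.2501] psi 140.84
1, -0.084, 0.005, 0, 0, 0, 0.087 ,
1, -0.17, -0, 0, 0, 0, 0.176 ,
1, -0.255, -0.015, 0, 0, 0, 0.265 ,
1, -0.337, -0.04, 0, 0, 0, 0.354 ,
1, -0.417, -0.073, 0, 0, 0, 0.443 ,
1, -0.492, -0.116, 0, 0, 0, 0.532 ,
1, -0.561, -0.166, 0, 0, 0, 0.62 ,
1, -0.625, -0.225, 0.001, 0, 0, 0.709 ,
```

jog_arm --motion '[1,-0.084,0.005,0,0,0,0.087,1,-0.17,0,0,0,0,0.176,1,-0.255,-0.015,0,0,0,0.265,1,-0.337,-0.04,0,0,0,0.354,1,-0.417,-0.073,0,0,0,0.443,1,-0.492,-0.116,0,0,0,0.532,1,-0.561,-0.166,0,0,0,0.62,1,-0.625,-0.225,0,0,0,0.709]'

```text
t: 1.75
tool_pos: [0.3785, 0.0319, 0.25]
orientation: [2.463, 1.949, 0.001]
force: [-0.6, 0.5, -0.7]
opening: 0.093
```

Run:
```python
from h import *
print(read_state()['q'].round(2))
w=[(polar(.38+.01*k,5.1-4.4*k,.25),Rt(77-8*k)) for k in range(1,8)]+[(polar(.46,-29,.25),Rt(15.6))]
rows(w,1)
```

```text
[-0.05 -0.51  1.95  0.    1.7   0.18]
t 1.75 p [0.3785 0.0319 0.25  ] psi 76.71
1, -0.047, 0.035, 0, 0, -0, 0.086 ,
1, -0.103, 0.067, 0, 0, -0, 0.175 ,
1, -0.162, 0.095, 0, 0, -0, 0.263 ,
1, -0.224, 0.118, 0, 0, -0, 0.352 ,
1, -0.29, 0.136, 0, 0, -0, 0.441 ,
1, -0.359, 0.149, 0, 0, -0, 0.53 ,
1, -0.429, 0.157, 0, 0, -0, 0.619 ,
1, -0.485, 0.164, 0, 0, -0, 0.679 ,
```

jog_arm --motion '[1,-0.047,0.035,0,0,0,0.086,1,-0.103,0.067,0,0,0,0.175,1,-0.162,0.095,0,0,0,0.263,1,-0.224,0.118,0,0,0,0.352,1,-0.29,0.136,0,0,0,0.441,1,-0.359,0.149,0,0,0,0.53,1,-0.429,0.157,0,0,0,0.619,1,-0.485,0.164,0,0,0,0.679]'

```text
t: 2.55
tool_pos: [0.4019, -0.2247, 0.2497]
orientation: [-3.114, -0.417, 0.0]
force: [0.3, 0.3, -0.5]
opening: 0.0929
```

Run:
```python
from h import *
s,c=snap('wrist','w1'); print(s['tool_pos'],s['orientation'],s['q'].round(2))
import pickle; pickle.dump((s,c),open('w1.pkl','wb'))
```

```text
[ 0.40193099 -0.22468527  0.24969186] [-3.11378499e+00 -4.16502692e-01  1.12453850e-04] [-0.62 -0.27  1.77  0.    1.64  0.68]
```

View pics/w1.png

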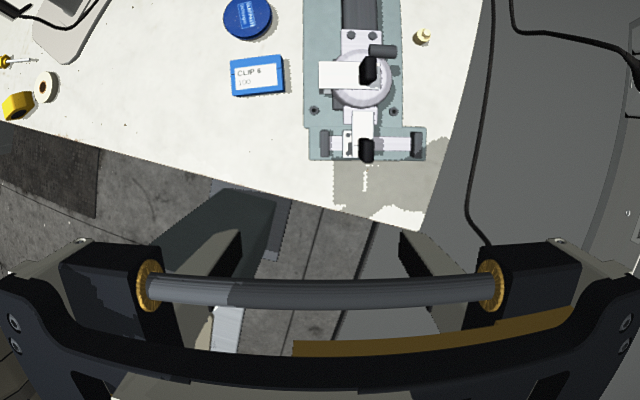

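```bash
cat >> h.py <<'E'
def wray(s,c,u,v):
    f=200/np.tan(np.radians(c['vertical_fov'])/2); a=np.array([u-c['cx'],v-c['cy']]); r=np.hypot(*a); th=r/f
    d=np.r_[a/r*np.sin(th),np.cos(th)]; H=np.array(c['hand_eye']); Rw=R.from_rotvec(s['orientation']).as_matrix()
    return Rw@H[:3,3]+s['tool_pos'], Rw@H[:3,:3]@d
def wplane(s,c,u,v,z):
    o,d=wray(s,c,u,v); return o+d*(z-o[2])/d[2]
E
python3 - <<'E'
from h import *
import pickle
s,c=pickle.load(open('w1.pkl','rb'))
im=c['frame'][0:170,295:435,::-1]
im=np.clip((im/255.)**.6*255,0,255).astype(np.uint8)
cv2.imwrite('pics/w1z.png',cv2.resize(im[:,:],None,fx=3.5,fy=3.5,interpolation=cv2.INTER_CUBIC))
E
```

```text
(no output)
```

View pics/w1z.png

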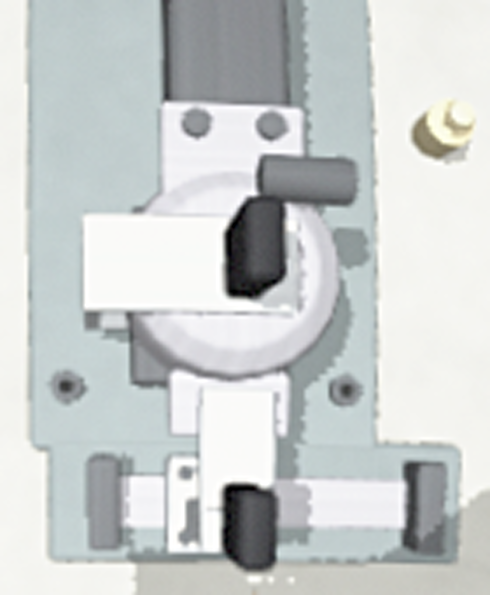

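Run:
```python
from h import *
import pickle
s,c=pickle.load(open('w1.pkl','rb'))
W=lambda u,v,z: wplane(s,c,295+u/3.5,v/3.5,z)
a=W(66,386,.012);b=W(345,390,.012);d=a-b;print(a,b,np.linalg.norm(d),np.degrees(np.arctan2(-d[0],d[1])))
a=W(50,557,.012);b=W(458,560,.012);d=a-b;print(np.linalg.norm(d),np.degrees(np.arctan2(-d[0],d[1])))
a=W(100,215,.104);b=W(97,312,.104)
print('latch',W(266,243,.158),'keeper',W(254,528,.14))
```

```text
[ 0.482201   -0.19395286  0.012     ] [ 0.51212467 -0.30084231  0.012     ] 0.11099901441863519 15.639572614667745
0.1683387399026977 15.62755585360672
latch [ 0.52877381 -0.23796419  0.158     ] keeper [ 0.45409882 -0.25863816  0.14      ]
```

Run:
```python
from h import *
k=np.array([.4535,-.259]); 
w=[((*k,.25),Rt(15.6))]*2+[((*k,.22-.03*i),Rt(15.6)) for i in range(4)]+[((*k,.105),Rt(15.6))]*2
rows(w,.6)
```

```text
t 2.6 p [ 0.4013 -0.2278  0.2495] psi 14.87
0.6, 0.085, 0.087, -0.001, 0.001, 0.001, -0.008 ,
0.6, 0.085, 0.087, -0.001, 0.001, 0.001, -0.008 ,
0.6, 0.085, 0.087, 0.059, 0.001, 0.001, -0.008 ,
0.6, 0.085, 0.087, 0.119, 0.001, 0.001, -0.008 ,
0.6, 0.085, 0.087, 0.179, 0.001, 0.001, -0.008 ,
0.6, 0.085, 0.087, 0.239, 0.001, 0.001, -0.008 ,
0.6, 0.085, 0.087, 0.289, 0.001, 0.001, -0.008 ,
0.6, 0.085, 0.087, 0.289, 0.001, 0.001, -0.008 ,
```

jog_arm --motion '[0.6,0.085,0.087,0,0,0,-0.008,0.6,0.085,0.087,0,0,0,-0.008,0.6,0.085,0.087,0.06,0,0,-0.008,0.6,0.085,0.087,0.119,0,0,-0.008,0.6,0.085,0.087,0.17,0,0,-0.008,0.6,0.085,0.087,0.17,0,0,-0.008]'

```text
t: 3.2
tool_pos: [0.4509, -0.2571, 0.1598]
orientation: [-3.109, -0.426, 0.011]
force: [0.1, 0.4, -0.2]
opening: 0.0564
```

Run:
```python
from h import *
s,c=snap('wrist','w2'); 
s,c=snap('side','s2')
k=np.array([.4535,-.259]); 
rows([((*k,.165),Rt(15.6))]+[((*k,.135),Rt(15.6))]+[((*k,.105),Rt(15.6))]*2,.6)
```

```text
t 3.3 p [ 0.4532 -0.2587  0.1646] psi 15.61
0.6, 0, 0.001, -0.001, 0, 0.001, 0 ,
0.6, 0.001, 0.001, 0.059, 0, 0.001, 0 ,
0.6, 0.001, 0.001, 0.119, 0, 0.001, 0 ,
0.6, 0.001, 0.001, 0.119, 0, 0.001, 0 ,
```

View pics/w2.png

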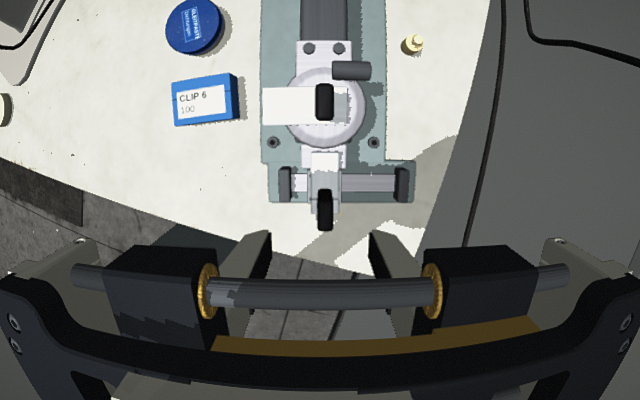

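View pics/s2.png

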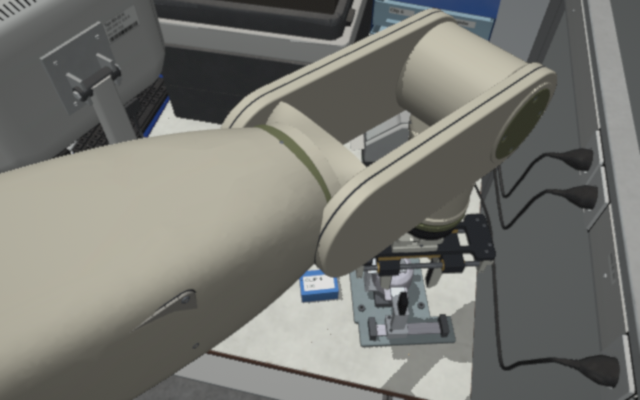

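jog_arm --motion '[0.6,0,0,0.06,0,0,0,0.6,0,0,0.119,0,0,0,0.6,0,0,0.119,0,0,0]'

```text
t: 3.6
tool_pos: [0.4516, -0.2577, 0.1031]
orientation: [-3.111, -0.427, 0.008]
force: [-1.0, 0.6, 0.1]
opening: 0.0557
```

Run:
```python
from h import *
s,c=snap('wrist','w3'); print(s['tool_pos'],s['force'])
```

```text
[ 0.45163864 -0.25767734  0.10312948] [-0.98242695  0.64118799  0.05432179]
```

View pics/w3.png

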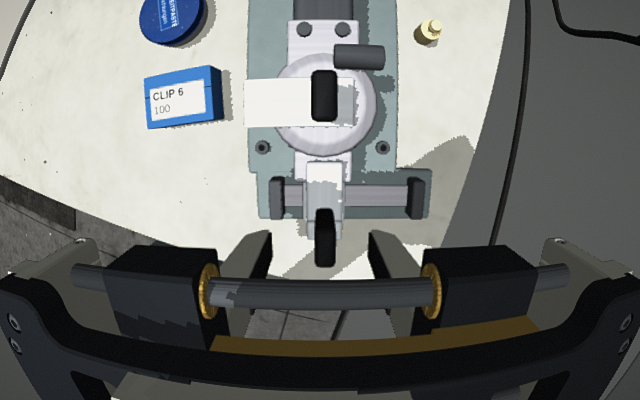

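jog_arm --motion '[0,0,0,0,0,0,0,0,0,0,0,0,0,0,0,0,0,0,0,0,0,0,0,0,0,0,0,0,0,0,0,0,0,0,0]' --grip_force 20

```text
t: 4.15
tool_pos: [0.4529, -0.2586, 0.1059]
orientation: [3.112, 0.427, -0.004]
force: [0.1, -0.1, 0.2]
opening: 0.0208
```

Run:
```python
from h import *
s=read_state(); print(s['tool_pos'],s['force'],s['opening'])
```

```text
[ 0.45292997 -0.25855204  0.10586148] [ 0.08198902 -0.11763534  0.19860544] 0.020767681873230703
```

Still closing.

jog_arm --motion '[0,0,0,0,0,0,0,0,0,0,0,0,0,0,0,0,0,0,0,0,0]'

```text
t: 4.45
tool_pos: [0.4529, -0.2587, 0.1059]
orientation: [3.112, 0.427, -0.004]
force: [-0.6, -0.8, 0.9]
opening: 0.0119
```

jog_arm --motion '[0,0,0.03,0,0,0,0,0,0,0.06,0,0,0,0,0,0,0.08,0,0,0,0,0,0,0.1,0,0,0,0,0,0,0.11,0,0,0,0,0,0,0.118,0,0,0,0,0,0,0.118,0,0,0,0]'

```text
t: 5.15
tool_pos: [0.469, -0.3163, 0.1059]
orientation: [3.111, 0.426, -0.004]
force: [-0.2, -2.1, -0.0]
opening: 0.0119
```

Run:
```python
from h import *
s,c=snap('wrist','w4'); d=s['tool_pos']-[0.4529,-.2586,.106]; a=np.radians(15.6); print(s['tool_pos'],s['force'],s['opening'],d@[np.sin(a),-np.cos(a),0])
```

```text
[ 0.46895561 -0.31627364  0.10592364] [-0.18321523 -2.12498307 -0.01098447] 0.011936213962631042 0.059866758702950836
```

View pics/w4.png

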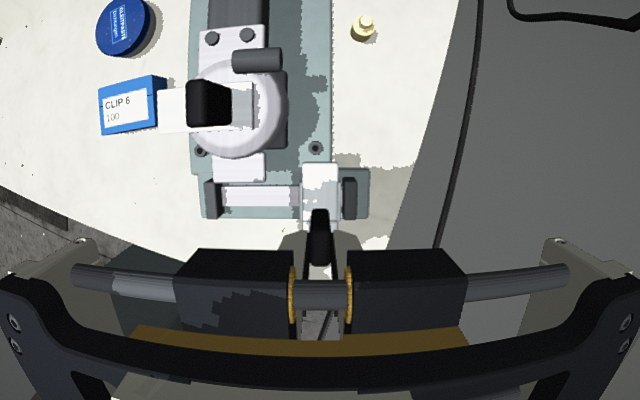

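jog_arm --motion '[0,0,0.004,0,0,0,0,0,0,0.008,0,0,0,0,0,0,0.008,0,0,0,0,0,0,0.008,0,0,0,0]'

```text
t: 5.6
tool_pos: [0.4693, -0.3172, 0.1059]
orientation: [-3.109, -0.428, 0.006]
force: [-5.9, 12.1, 9.2]
opening: 0.0119
```

Run:
```python
from h import *
s=read_state(); d=s['tool_pos']-[0.4529,-.2586,.106]; a=np.radians(15.6); print(s['tool_pos'],s['force'],s['opening'],d@[np.sin(a),-np.cos(a),0])
```

```text
[ 0.46925292 -0.31722908  0.10589238] [-5.86481864 12.06224222  9.16332845] 0.011884583225993726 0.06086696106481593
```

jog_arm --motion '[0,0,-0.004,0,0,0,0,0.5,0,-0.003,0,0,0,0,0.5,0,-0.003,0,0,0,0,0.5,0,-0.003,0,0,0,0,0.5,0,-0.003,0,0,0,0,0.5,0,-0.003,-0.06,0,0,0,0.5,0,-0.003,-0.12,0,0,0,0.5,0,-0.003,-0.18,0,0,0]'

```text
t: 6.4
tool_pos: [0.469, -0.3159, 0.1966]
orientation: [-3.109, -0.427, 0.007]
force: [0.3, 0.8, -0.3]
opening: 0.0462
```

Run:
```python
from h import *
s,c=snap('wrist','w5'); print(s['force'],s['opening']); s=read_state()
k=np.array([.529,-.238]); a=s['tool_pos']
rows([(a*.5+.5*np.r_[k,.197],Rt(15.6))]+[((*k,.197),Rt(15.6))]*2,.6)
```

```text
[ 0.30572993  0.80889254 -0.25341983] 0.04617378970103763
t 6.45 p [ 0.4712 -0.3177  0.2031] psi 15.66
0.6, 0.077, -0.061, 0.006, 0.002, -0.001, 0.001 ,
0.6, 0.154, -0.122, 0.012, 0.002, -0.001, 0.001 ,
0.6, 0.154, -0.122, 0.012, 0.002, -0.001, 0.001 ,
```

View pics/w5.png

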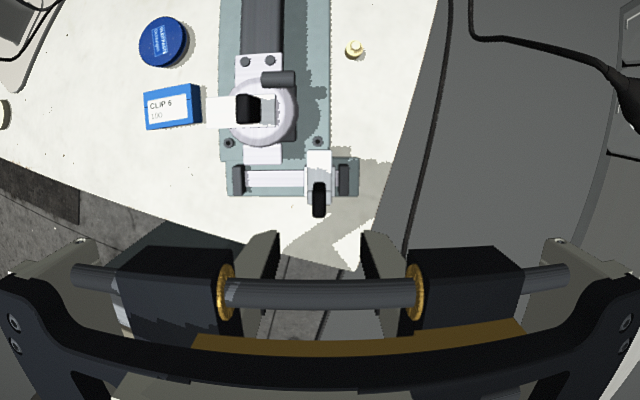

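jog_arm --motion '[0.6,0.077,-0.061,0,0,0,0,0.6,0.154,-0.122,0,0,0,0,0.6,0.154,-0.122,0,0,0,0,0.6,0.154,-0.122,0,0,0,0]'

```text
t: 6.85
tool_pos: [0.5292, -0.2373, 0.2028]
orientation: [3.109, 0.431, 0.001]
force: [0.8, -0.3, -0.5]
opening: 0.0557
```

Run:
```python
from h import *
s,c=snap('wrist','w6'); print(s['force'],s['opening']); s=read_state()
k=np.array([.529,-.238])
rows([((*k,.197-.0253*i),Rt(15.6)) for i in (1,2,3,3)],.6)
```

```text
[ 0.77076115 -0.27376225 -0.45065756] 0.05573316391287513
t 6.9 p [ 0.5287 -0.2382  0.2027] psi 15.71
0.6, 0.001, -0, 0.062, 0.002, -0, 0.001 ,
0.6, 0.001, -0, 0.113, 0.002, -0, 0.001 ,
0.6, 0.001, -0.001, 0.163, 0.002, -0, 0.001 ,
0.6, 0.001, -0.001, 0.163, 0.002, -0, 0.001 ,
```

View pics/w6.png

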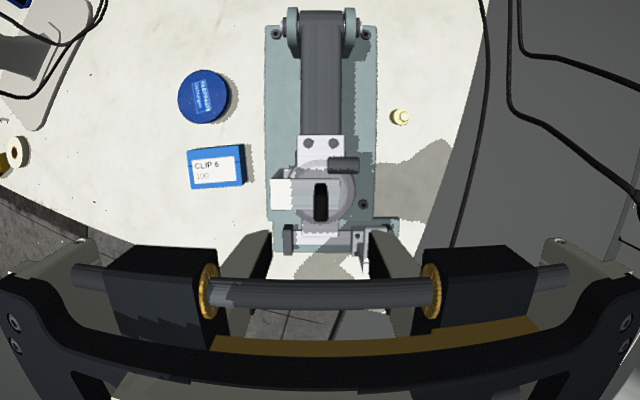

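Aligned: the latch handle (u≈320) is centred between the fingers. Descend and close.

jog_arm --motion '[0.6,0,0,0.06,0,0,0,0.6,0,0,0.113,0,0,0,0.6,0,0,0.162,0,0,0,0.6,0,0,0.162,0,0,0,0,0,0,0.162,0,0,0,0,0,0,0.162,0,0,0,0,0,0,0.162,0,0,0,0,0,0,0.162,0,0,0]' --grip_force 30

```text
t: 7.7
tool_pos: [0.5295, -0.2389, 0.1232]
orientation: [3.108, 0.429, 0.004]
force: [-0.1, 0.9, -0.4]
opening: 0.0281
```

jog_arm --motion '[0,0,0,0,0,0,0,0,0,0,0,0,0,0,0,0,0,0,0,0,0,0,0,0,0,0,0,0]'

```text
t: 8.1
tool_pos: [0.5297, -0.2382, 0.1238]
orientation: [3.109, 0.43, 0.004]
force: [-2.7, 5.3, 5.8]
opening: 0.0115
```

Run:
```python
from h import *
s,c=snap('wrist','w7'); print(s['tool_pos'],s['force'],s['opening'],s['q'].round(2))
rows([((.529,-.238,.121),Rt(15.6))],0)
```

```text
[ 0.52969068 -0.23822803  0.12380158] [-2.68289793  5.33905997  5.8358683 ] 0.011535323145301835 [-0.51  0.12  1.63 -0.    1.39  0.79]
t 8.15 p [ 0.5297 -0.2382  0.1238] psi 15.73
0, -0.001, -0.001, 0.006, 0.002, -0.002, 0.001 ,
```

View pics/w7.png

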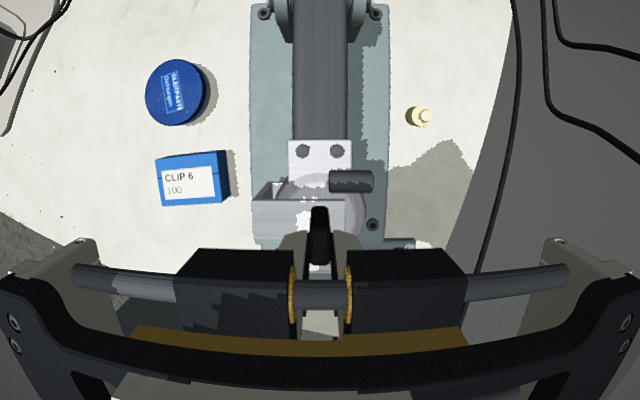

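jog_arm --motion '[0,0,-0.01,0,0,0,0,0,0,-0.02,0,0,0,0,0,0,-0.03,0,0,0,0,0,0,-0.038,0,0,0,0,0,0,-0.04,0,0,0,0,0,0,-0.04,0,0,0,0,0,0,-0.04,0,0,0,0]'

```text
t: 8.85
tool_pos: [0.5249, -0.2207, 0.124]
orientation: [3.105, 0.428, 0.006]
force: [3.7, -8.0, -3.9]
opening: 0.0118
```

Run:
```python
from h import *
s=read_state(); print(s['force'],s['opening']); d=s['tool_pos']-[0.5297,-.2382,.1238]; a=np.radians(15.6); print(s['tool_pos'],d@[-np.sin(a),np.cos(a),0])
```

```text
[ 3.7038525  -8.0463624  -3.94412006] 0.011759902279412298
[ 0.524851   -0.22070308  0.12399632] 0.0181563742873627
```

jog_arm --motion '[0,0,-0.008,0,0,0,0,0,0,-0.008,0,0,0,0,0,0,-0.008,0,0,0,0]'

```text
t: 9.15
tool_pos: [0.5244, -0.2187, 0.1243]
orientation: [3.102, 0.427, 0.009]
force: [3.4, -8.9, -2.8]
opening: 0.0117
```

Run:
```python
from h import *
s,c=snap('wrist','w8'); print(s['force'],s['opening']); d=s['tool_pos']-[0.5297,-.2382,.1238]; a=np.radians(15.6); print(s['tool_pos'],d@[-np.sin(a),np.cos(a),0])
s=read_state()
R0=R.from_rotvec(s['orientation']); M=R0.as_matrix(); print(M.round(3))
ex=np.array([np.cos(a),np.sin(a),0]); ey=np.array([-np.sin(a),np.cos(a),0])
# pivot: 170 behind, 65 below handle grip pt; TCP 19 below grip nominal
p0=s['tool_pos']; piv=p0+ex*.170; piv[2]=.075
w=[]
for th in np.linspace(0,.3,17)[1:]:
    Q=R.from_rotvec(ey*th)   # ball end (-x) rises: rot about +y lifts -x
    w.append((piv+Q.apply(p0-piv),Q*R0))
print(w[-1][0]-p0)
rows(w,0,s,dec=4)
```

```text
[ 3.42525648 -8.88795119 -2.78914989] 0.011682909224702843
[ 0.52441567 -0.21869733  0.12425869] 0.020205303738721918
[[ 0.963  0.27   0.007]
 [ 0.27  -0.963 -0.01 ]
 [ 0.004  0.011 -1.   ]]
[0.02132846 0.00595501 0.04803921]
t 9.2 p [ 0.5244 -0.2187  0.1242] psi 15.67
0, 0.0019, 0.0001, -0.0063, 0, -0.0119, -0.0001 ,
0, 0.004, 0.0001, -0.0127, 0, -0.0239, -0.0003 ,
0, 0.0062, 0.0002, -0.0189, 0, -0.0358, -0.0004 ,
0, 0.0084, 0.0003, -0.0252, 0.0001, -0.0477, -0.0005 ,
0, 0.0108, 0.0004, -0.0313, 0.0001, -0.0597, -0.0007 ,
0, 0.0134, 0.0004, -0.0375, 0.0001, -0.0716, -0.0008 ,
0, 0.016, 0.0005, -0.0436, 0.0001, -0.0836, -0.0009 ,
0, 0.0187, 0.0006, -0.0496, 0.0001, -0.0955, -0.0011 ,
0, 0.0216, 0.0006, -0.0556, 0.0001, -0.1074, -0.0012 ,
0, 0.0246, 0.0007, -0.0615, 0.0001, -0.1194, -0.0013 ,
0, 0.0277, 0.0008, -0.0674, 0.0002, -0.1313, -0.0015 ,
0, 0.0308, 0.0009, -0.0732, 0.0002, -0.1432, -0.0016 ,
0, 0.0341, 0.0009, -0.079, 0.0002, -0.1552, -0.0017 ,
0, 0.0376, 0.001, -0.0847, 0.0002, -0.1671, -0.0019 ,
0, 0.0411, 0.0011, -0.0903, 0.0002, -0.179, -0.002 ,
0, 0.0447, 0.0011, -0.0959, 0.0002, -0.191, -0.0021 ,
```

View pics/w8.png

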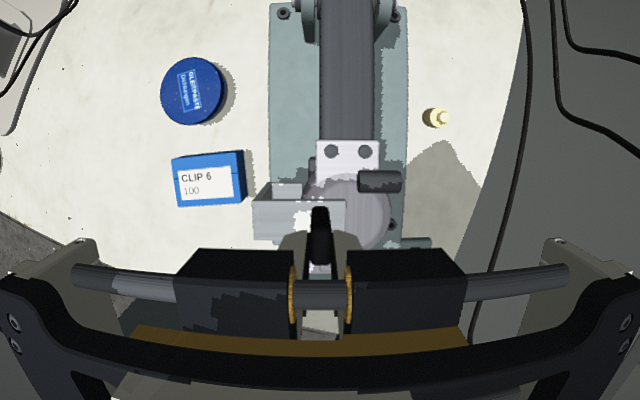

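jog_arm --motion '[0,0.002,-0.004,-0.007,0,-0.012,0,0,0.004,-0.004,-0.014,0,-0.024,0,0,0.006,-0.004,-0.02,0,-0.036,0,0,0.0085,-0.004,-0.0265,0,-0.048,0,0,0.011,-0.004,-0.033,0,-0.06,0,0,0.0135,-0.004,-0.039,0,-0.072,0,0,0.016,-0.004,-0.045,0,-0.084,0,0,0.016,-0.004,-0.045,0,-0.084,0]' --grip_force 40

```text
t: 10.0
tool_pos: [0.5325, -0.2164, 0.1471]
orientation: [3.074, 0.421, -0.193]
force: [4.7, -8.6, -3.7]
opening: 0.0119
```

```bash
cat > lift.py <<'E'
from h import *
import sys
tag,tend=sys.argv[1],float(sys.argv[2])
s,c=snap('wrist',tag); s=read_state(); print(s['force'],s['opening'],s['q'].round(2)); d=s['tool_pos']-[0.5297,-.2382,.1238]; a=np.radians(15.6)
ex=np.array([np.cos(a),np.sin(a),0]); ey=np.array([-np.sin(a),np.cos(a),0])
print('y',d@ey)
p0=np.array([.5244,-.2187,.1242]); piv=p0+ex*.170; piv[2]=.075
v0=p0-piv; v=s['tool_pos']-piv; f=lambda v:np.arctan2(v[2],-(v@ex))
th0=f(v)-f(v0); M=R.from_rotvec(s['orientation']).as_matrix()
print('th',th0,'rad',np.hypot(v[2],v@ex),np.hypot(v0[2],v0@ex),'tool tilt',np.arctan2(M[:,2]@-ex,-M[2,2]))
R0=R.from_rotvec(s['orientation']); w=[]
for th in np.linspace(th0,tend,8)[1:]:
    Q=R.from_rotvec(ey*(th-th0)); w.append((piv+Q.apply(s['tool_pos']-piv),Q*R0))
rows(w,0,s,dec=4)
E
python3 lift.py w9 .3
```

```text
[  4.21729147 -10.23894578  -3.99750421] 0.011375749316316243 [-0.41  0.19  1.51 -0.09  1.53  0.9 ]
y 0.020268337540134514
th 0.1367944987659322 rad 0.17696879006252014 0.1769763826051375 tool tilt 0.12720087838276964
t 10.05 p [ 0.5324 -0.2164  0.1469] psi 15.54
0, 0.0025, 0.0001, -0.0079, -0, -0.0148, -0.0002 ,
0, 0.0051, 0.0002, -0.0157, -0, -0.0297, -0.0005 ,
0, 0.0079, 0.0004, -0.0234, -0, -0.0445, -0.0007 ,
0, 0.0109, 0.0005, -0.0311, -0.0001, -0.0594, -0.0009 ,
0, 0.0141, 0.0006, -0.0387, -0.0001, -0.0742, -0.0011 ,
0, 0.0175, 0.0007, -0.0463, -0.0001, -0.089, -0.0014 ,
0, 0.021, 0.0008, -0.0537, -0.0001, -0.1039, -0.0016 ,
```

View pics/w9.png

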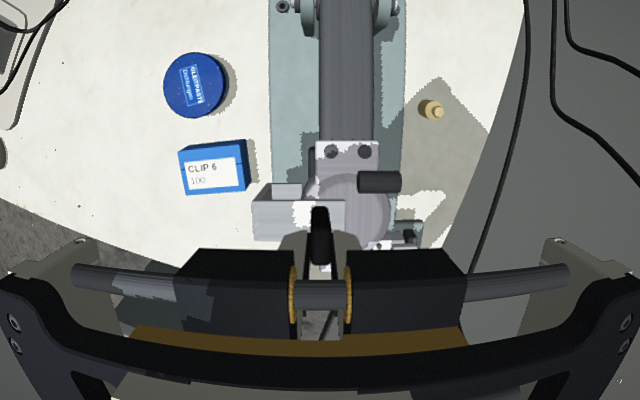

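jog_arm --motion '[0,0.0025,-0.003,-0.009,0,-0.0165,0,0,0.0055,-0.003,-0.018,0,-0.033,0,0,0.0085,-0.003,-0.0265,0,-0.05,0,0,0.0125,-0.003,-0.035,0,-0.067,0,0,0.0165,-0.003,-0.044,0,-0.084,0,0,0.02,-0.003,-0.0525,0,-0.101,0,0,0.024,-0.003,-0.06,0,-0.116,0,0,0.024,-0.003,-0.06,0,-0.116,0]'

```text
t: 10.85
tool_pos: [0.5476, -0.2123, 0.1751]
orientation: [3.017, 0.41, -0.468]
force: [1.3, -10.5, -1.2]
opening: 0.0115
```

```bash
python3 lift.py w10 .33
python3 - <<'E'
from h import *
s,c=snap('side','s10'); s,c=snap('top','t10')
E
```

```text
[  1.66481107 -10.13206611  -2.40814755] 0.011441050027801224 [-0.33  0.38  1.27 -0.19  1.74  0.96]
y 0.02018255055179948
th 0.3185759837122562 rad 0.17705967483845525 0.1769763826051375 tool tilt 0.3101517053781356
t 10.9 p [ 0.5474 -0.2123  0.175 ] psi 15.28
0, 0.0002, 0, -0.0006, -0, -0.001, -0 ,
0, 0.0003, 0, -0.0011, -0, -0.0021, -0 ,
0, 0.0005, 0, -0.0017, -0, -0.0031, -0.0001 ,
0, 0.0007, 0, -0.0022, -0, -0.0042, -0.0001 ,
0, 0.0008, 0, -0.0028, -0, -0.0052, -0.0001 ,
0, 0.001, 0.0001, -0.0033, -0, -0.0062, -0.0001 ,
0, 0.0012, 0.0001, -0.0039, -0, -0.0073, -0.0001 ,
```

View pics/w10.png

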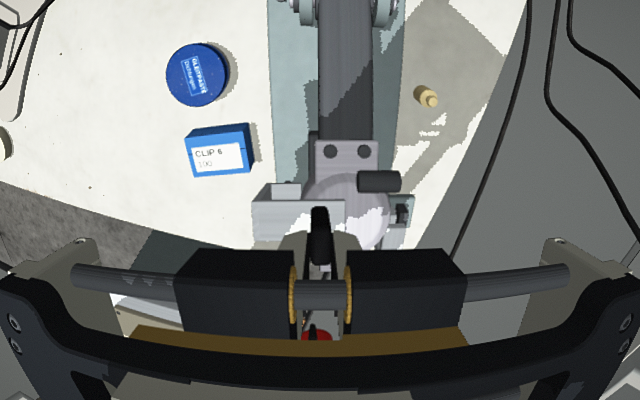

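View pics/s10.png

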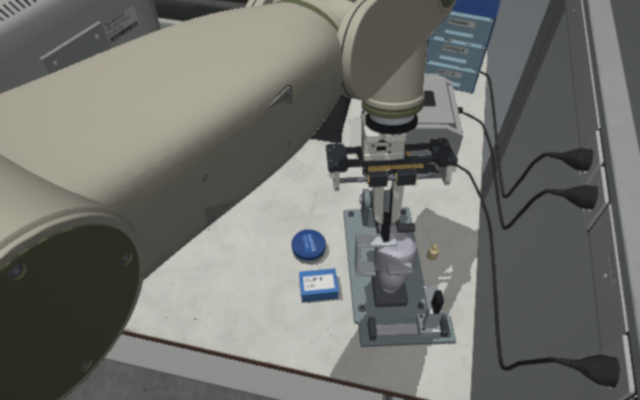

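Run:
```python
from h import *
import pickle
s=read_state(); print(s['t'],s['tool_pos'],s['dq'].round(4),s['force'],s['opening'])
D=pickle.load(open('d0.pkl','rb'))['side']['frame']; c=cv2.imread('pics/s10.png')[:,:,::-1]
for n,(x0,y0,x1,y1) in dict(tin=(285,225,330,265),carton=(292,262,345,305),weight=(424,240,445,265)).items():
    print(n,np.abs(D[y0:y1,x0:x1].astype(int)-c[y0:y1,x0:x1]).mean().round(2))
print(close_job())
```

```text
11.0 [ 0.54728376 -0.21235435  0.17489238] [-0.0007 -0.0028  0.0036  0.0024 -0.0039  0.0005] [  2.88213584 -10.32627314  -2.65136173] 0.01143292337256338
tin 8.17
carton 9.81
weight 40.56
the job is handed in; nothing more can be done
None
```

I handed in the job with the tongue raised and at rest, and the gripper still holding the latch handle. The run took about 11 s of the 48 s. The job reported no verdict.

- **Keeper:** I gripped its handle and slid it about 60 mm to its end stop. The arm felt about 12 N there, and the later pictures still show the carriage at its end stop.
- **Latch:** with the tongue still down, I pulled it out about 20 mm. The sideways force was about 9.5 N, which matches the spring at full travel.
- **Lift:** I followed the arc round the hinge. The last measured angle, worked out from the tool position, was about 0.32 rad against the 0.23 needed. Joint speeds were under 0.005 rad/s, and the grip was set to 40 N with an opening of 11.4 mm on the 12 mm handle.
- **Tin, weight and carton:** they look unmoved in the side view. One automatic check disagreed: comparing pixels before and after gave a small change for the tin (8) and carton (10), but a large one for the weight (41). In the picture the weight still stands at its starting pixel, about (433, 252). I put the difference down to the gripper's shadow, but I did not measure its position separately.

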